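Lock the recipe-card stand onto its bench bracket

ROBOT

A 6-joint arm with a two-finger parallel gripper is mounted at the origin on a cart in front of the work surface, level with it; the furniture and walls round the work are solid. World frame = base frame: x ahead of the robot, y to its left, z up, the work surface at z = 0. Lengths are in m, angles in degrees, forces in N, time in s.
With the tool pointing down it reaches from about 0.375 to 0.9 m from the base axis. Payload 3.1 kg.
Tool frame: the origin (TCP) lies midway between the tips of the shut fingers; the grasp point (between the pads) lies 19 mm behind it; x points along the fingers, z is the direction in which the jaws open and shut, and the axes are right-handed (so a half turn about x gives the same grasp; the last joint's range is limited). The gripper opens to 87 mm and grips with 3 to 60 N. Pads are 19 mm wide; open, the fingers measure 117 mm over their backs; the gripper's body (75 mm by 190 mm) begins 51 mm behind the grasp point.
Start: joints at [-79.326, 30.224, 82.088, -0, 67.689, -10.227], TCP at [0.223, -0.584, 0.223] pointing down, gripper open.
Joint ranges: [-176.69, 176.69], [-43.24, 126.21], [12.49, 139.97], [-82, 262], [0, 151.66], [-163.58, 163.58]. Speed limits (degrees/s): [159.86, 159.86, 180, 180, 180, 180].

INTERFACE

Orientations are given as a 3x3 rotation matrix whose columns are the frame's x, y, z axes.
In Python, from rig import * gives the robot as it stands.
- The arm moves only by the tool play_rows, never from a script. Its argument "rows" is a list that holds one entry, the list of rows, each a list of 7 numbers: the shift along the tool's x, y, z in m, then the turn, a rotation vector about the tool's x, y, z in degrees, then the finger opening in m, from 0 to 0.087. A call has 1 to 12 rows; each row is the pose to reach, as a shift and turn from the pose commanded when the call began, along the tool's axes at that moment; what a row does not reach only later rows make up. A row lasts 1/10 s, in which the tool goes at most 50 mm and 8.59 degrees, less where a joint would pass 70% of its speed; a pose out of reach is approached as far as the arm can. A call with a gripper value outside its range is refused whole. The fingers move at their own pace and stop on an object; the grip force is fixed at half the most. Time passes only in rows, so rows that repeat a pose let the fingers close. It gives the time, the measured TCP pose, the force and the opening at its end, in the units of the state.
- read_state(): the state, without advancing time (a new reading comes with each control period).
- capture(name): name is "scene" or "top"; returns a dict with "pixels" (384x512x3 uint8, red, green, blue), "intrinsics" (3x3 intrinsics, pixels), "k1" (the pictures are not rectified: a ray, as slopes to the right and down, at radius r is drawn at 1 + k1 r^2 times it, then the intrinsics apply), "rvec" (rotation vector, rad) and "tvec" (3), from world to camera coordinates, as OpenCV has them. Camera axes: x right, y down, z forward; pixel columns grow to the right and rows downward; lengths in m; the calibration is good to about 2 mm. A picture is of the moment at which its call begins. There is no depth.
- hand_in(): hands the job in, once; it reports no verdict.
Trained networks look in the newest picture that a camera, given by its name, has taken for a name from the list of things; names that differ only in an ending like _2 or _b are one class to them, and where a whole thing is asked for, a point or a joint stands for the part that bears it (a point fixed in the world has none). Each returns a list of dicts, best first, with "p" (0 to 1); they miss things now and then, are a little off and sometimes report something else, mostly with a low value. They report only what shows in the picture. A call takes as long as a camera call. They do not tell look-alikes from the thing itself.
- trace(camera, target): "mask" (384x512 bool, what is visible of it) and "at" ([column, row] in pixels, amid what is visible of it).
The state is a dict: "time_s": time; "joint_positions": joint angles; "qvel": joint speeds; "tau": joint torques, N m; "position": TCP position; "tcp_rot": TCP orientation; "force": force on the tool from outside, world axes, zero at the start; "moment": the same for the moment, N m; "opening": opening from 0.0 (shut) to 1.0 (fully open).
Only numpy, scipy, OpenCV 4.12 (cv2) and the standard library are available. Lean on these libraries where they do the work, as an engineer would, in place of code of your own. Each camera call takes 0.05 s, during which the arm holds its last target.

TASK

Mount the oak recipe-card stand on the white bench bracket: lower its keyhole plate over the two brass screw heads until it lies flat on the strip, then slide it along its slots until it comes up against the screws and the red catch springs up behind it, and let go. The strip's exact setting is not known, so feel for the screws gently and force nothing; leave everything else on the worktop as it stands.

Things in the scene. Friction and masses are not known exactly. Their poses are not given: they have to be found in the camera images.
- card_stand: Recipe-card stand, about 0.25 to 0.5 kg, standing on the worktop: aluminium foot plate 160 (x) x 70 (y) x 4 mm thick, an upright oak block on its middle and two keyholes on its centre line. Origin: centre of the plate's underside; z up. On the strip its origin lies 15 mm above the bracket's origin; resting on the screw heads, 25 mm; 20 mm before the locked place (toward bracket -x) the heads pass the holes.
- block (a point): Where to grip the stand: middle of its oak block, 42 mm above the plate's underside. The block is 20 (stand x) x 70 (y) mm and reaches from 4 to 64 mm above the plate's underside, with a 3 mm wide card slit in the top 12 mm. Grip it across its 20 mm.
- keyhole (a point): Centre of the +x round hole (17 mm across) on the plate's underside, at stand x = +56 mm; the other is at x = -38 mm. From each a slot 9 mm wide runs toward the stand's -x, ending 23 mm from the round hole's centre.
- bracket: White plastic board fixed to the bench, 228 (x, -132 to +96 mm) x 84 (y) x 12 mm; origin on its underside, z up. On it a dark steel strip on rubber (gives 1 mm at 20 N), 44 mm wide, 3 mm thick, top 15 mm above the origin, with two screws and a catch. Pressing the stand on it with over 50 N is forcing; 5 to 10 N is enough to feel. The stand goes on with its x axis along the bracket's x.
- screw_middle (a point): On the bracket's board (not on the strip), at strip-top height: where the +x screw stands IF the strip is at its middle setting. The strip is clamped in elongated holes anywhere up to 22 mm toward bracket +x or -x, with screws and catch; this is not measured, and it does not move in use. Second screw: 94 mm toward -x. Neck 6 mm across; head 12 mm across, 6 to 10 mm above the strip.
- home (a point): Fixed on the bracket's board, 15 mm above its origin: the locked stand's origin IF the strip is at its middle setting; else it shifts along bracket x with the strip (up to 22 mm). With the heads through the round holes, slide the stand about 20 mm toward bracket +x until the necks meet the slot ends: locked.
- catch (a joint): Red spring catch, 9.5 x 24 mm, in the strip, 81.5 to 91 mm on the -x side of the locked stand's origin. 0 = up, 5 mm above the strip; grows downward, 0.005 m = flush. The plate presses it down (about 2 N) when laid over the screws; it springs up behind the plate's -x edge, with 1.5 mm play, once the stand is slid home.
- cutter_ring: Bystander, to be left alone: round steel pastry cutter, 71 mm across, 30 high; origin at the centre of its underside.
- yolk_bowl: Bystander, to be left alone: small glass bowl of yolk, 116 mm across, 44 high; origin at the centre of its underside.
- drum: Bystander, to be left alone: yellow drum with a white lid, 75 mm across, 96 high; origin at the centre of its underside.
- butter: Bystander, to be left alone: butter packet, white and green, 33x120x32 mm; origin at the centre of its underside.
Mind the look-alikes: they are no part of the job. Several things have the shape of the card_stand; the one meant has the colours described above.

How it is judged (in metres and radians):
On the way, in this order (a step that is already met when the one before it is completed fails the run):
1. the plate lies flat on the strip with the screw heads through its round holes, pressing the red catch down (z of card_stand in the frame of bracket between 0.0125 and 0.0175 m and y of card_stand in the frame of bracket between -0.006 and 0.006 m and angle between the x axis of card_stand and the x axis of bracket, either way round below 0.08 rad and angle between card_stand's own z axis and vertical below 0.04 rad and x of keyhole in the frame of bracket above 0 m and x of card_stand in the frame of bracket between -0.048 and 0.008 m and value of joint catch above 0.003 m), for 0.1 s.
2. slid along until the catch has sprung up behind the plate (z of card_stand in the frame of bracket between 0.0125 and 0.0175 m and y of card_stand in the frame of bracket between -0.006 and 0.006 m and angle between the x axis of card_stand and the x axis of bracket, either way round below 0.08 rad and angle between card_stand's own z axis and vertical below 0.04 rad and x of keyhole in the frame of bracket above 0 m and x of card_stand in the frame of bracket between -0.027 and 0.027 m and value of joint catch below 0.0015 m), for 0.2 s.
At the end, for the whole second after the job is handed in: The stand lies at rest flat on the strip (origin 12.5 to 17.5 mm above the bracket's, upright within 0.04 rad), within 6 mm across and 27 mm along of its middle place, the same way round as the bracket and aligned within 0.08 rad, with the catch up behind it (under 1.5 mm) (all of step 2 and linear speed of card_stand below 0.01 m/s); the robot touches nothing.
It fails at once if the stand is forced against the bracket with more than 50 N (contact force between card_stand and bracket above 50 N).
It fails at once if a bystander is moved more than 25 mm (distance of any of cutter_ring, yolk_bowl, drum, butter from where it was at the start of the episode above 0.025 m).
It also fails if it takes over 72 s, if anything falls off the work surface, if the arm or the gripper's body presses on something with over 40 N, if the wrist force passes 120 N, or if a joint passes its speed limit or range.

## Working session

There is one attempt and no reset: what is moved stays moved. The work goes in short steps, Python scripts to look and compute and a tool call to move; the robot and the scene stay as the last step left them, time stands still between calls to the robot, and variables do not carry over. Pictures are saved under pics/ and viewed, and the job is handed in when it is done.

Besides the shell and the picture viewer there is one more tool, called by a JSON object that holds its "op" and its "data". play_rows: Moves the arm, as the interface text tells. Its arguments: {"type":"object","properties":{"rows":{"type":"array"}},"required":["rows"]}

```bash
mkdir -p pics; ls; python3 - <<'E'
from rig import *
import cv2
s=read_state(); print(s)
for n in ["scene","top"]:
    c=capture(n); cv2.imwrite(f"pics/{n}0.png",c["pixels"][:,:,::-1]); print(n,c["intrinsics"],c["k1"],c["rvec"],c["tvec"])
    for t in ["card_stand","bracket","catch"]:
        for d in trace(n,t): print(n,t,round(d["p"],2),d["at"],d["mask"].sum())
E
```

```text
pics
{'time_s': 0.0, 'joint_positions': array([-7.93249284e+01,  3.02762084e+01,  8.21562357e+01,  7.71955157e-05,
        6.76882145e+01, -1.02264976e+01]), 'qvel': array([ 0.07186106, -0.04594868, -0.07090103,  0.13932008,  0.02319884,
        0.04698802]), 'tau': array([ 1.57083291e-04, -4.40043247e+01, -1.76588291e+01,  6.32371707e-02,
        5.81593614e-02, -1.61073958e-04]), 'position': array([ 0.22287698, -0.58313489,  0.22160203]), 'tcp_rot': array([[-3.88867800e-04,  9.34194960e-01,  3.56762703e-01],
       [ 2.06967287e-03,  3.56762718e-01, -9.34192742e-01],
       [-9.99997783e-01,  3.75104610e-04, -2.07221150e-03]]), 'force': array([0.61358163, 0.11675554, 0.09687772]), 'moment': array([ 0.00990601, -0.01332849, -0.01935375]), 'opening': 0.9997367949111083}
scene [[412.30593518   0.         255.99280809]
 [  0.         412.30593518 190.04854285]
 [  0.           0.           1.        ]] -0.0849240928729672 [ 1.36455753 -2.23054608  0.91086209] [0.41646713 0.36386808 0.76587347]
scene card_stand 0.83 [236.0, 216.7] 1490
scene card_stand 0.81 [144.3, 221.0] 1577
top [[369.15552365   0.         253.08491575]
 [  0.         369.15552365 195.8086536 ]
 [  0.           0.           1.        ]] -0.10958435951970878 [ 2.16693748 -2.10815909  0.18061129] [0.16681399 0.58571417 0.86693463]
top card_stand 0.66 [228.8, 201.5] 1463
top card_stand 0.56 [154.8, 172.2] 1621
top bracket 0.56 [362.7, 217.1] 2814
```

```bash
python3 - <<'E'
import cv2
for n in ["scene","top"]:
    i=cv2.imread(f"pics/{n}0.png"); cv2.imwrite(f"pics/{n}0b.png",cv2.resize(i,(800,600),interpolation=cv2.INTER_CUBIC))
E
```

```text
(no output)
```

View pics/scene0b.png

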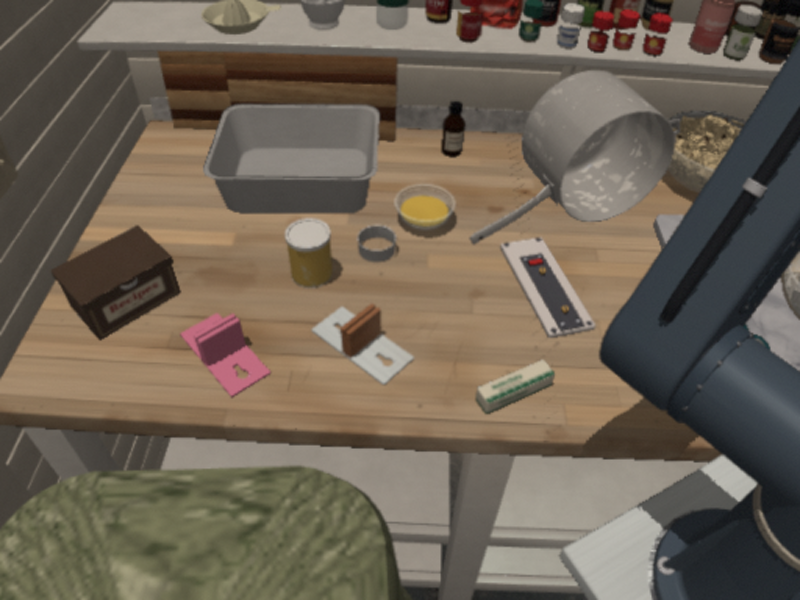

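View pics/top0b.png

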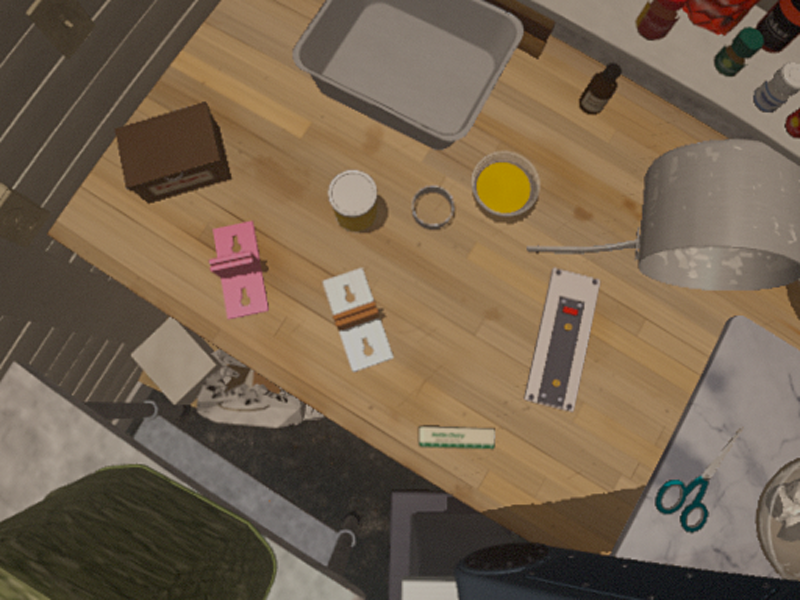

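The oak stand is at top (228,201) and scene (236,217); the pink one is the look-alike. The bracket is at top (362,217), with its red catch at the far end. Next I rectify both onto their known planes.

```bash
cat > h.py <<'E'
from rig import *
import numpy as np, cv2
def proj(c,P):
    d=np.array([c["k1"],0,0,0,0.])
    return cv2.projectPoints(np.asarray(P,float).reshape(-1,3),np.asarray(c["rvec"],float),np.asarray(c["tvec"],float),np.asarray(c["intrinsics"],float),d)[0].reshape(-1,2)
def ray(c,px,z):
    K=np.asarray(c["intrinsics"],float)
    u=cv2.undistortPoints(np.asarray(px,float).reshape(-1,1,2),K,np.array([c["k1"],0,0,0,0.])).reshape(-1,2)
    R=cv2.Rodrigues(np.asarray(c["rvec"],float))[0]; t=np.asarray(c["tvec"],float).ravel()
    C=-R.T@t; D=np.c_[u,np.ones(len(u))]@R
    return C+D*((z-C[2])/D[:,2])[:,None]
def rect(c,cx,cy,z,half=0.14,s=2000,ang=0):
    # image: right=+X, up=+Y (rotated by ang)
    n=int(2*half*s); g=(np.arange(n)+.5)/s-half
    X,Y=np.meshgrid(g,-g); ca,sa=np.cos(ang),np.sin(ang)
    P=np.stack([cx+ca*X-sa*Y,cy+sa*X+ca*Y,np.full_like(X,z)],-1)
    m=proj(c,P).reshape(n,n,2).astype(np.float32)
    return cv2.remap(c["pixels"],m[...,0],m[...,1],cv2.INTER_CUBIC)
E
python3 - <<'E'
from h import *
for n,s,b,ct in [("top",(228.8,201.5),(362.7,217.1),0),("scene",(236,216.7),(349,183),0)]:
    c=capture(n)
    ps=ray(c,s,0.02)[0]; pb=ray(c,b,0.013)[0]; print(n,ps,pb)
    if n=="top": S,B=ps,pb
    a=rect(c,S[0],S[1],0.004); d=rect(c,B[0],B[1],0.012)
    im=np.hstack([a,d])[:,:,::-1]; im=cv2.resize(im,(800,400),interpolation=cv2.INTER_AREA); cv2.imwrite(f"pics/rect_{n}.png",im)
print(S,B)
E
```

```text
top [0.56906369 0.24422856 0.02      ] [ 0.53892834 -0.10135637  0.013     ]
scene [0.55698331 0.23510045 0.02      ] [ 0.53256486 -0.09129074  0.013     ]
[0.56906369 0.24422856 0.02      ] [ 0.53892834 -0.10135637  0.013     ]
```

View pics/rect_top.png

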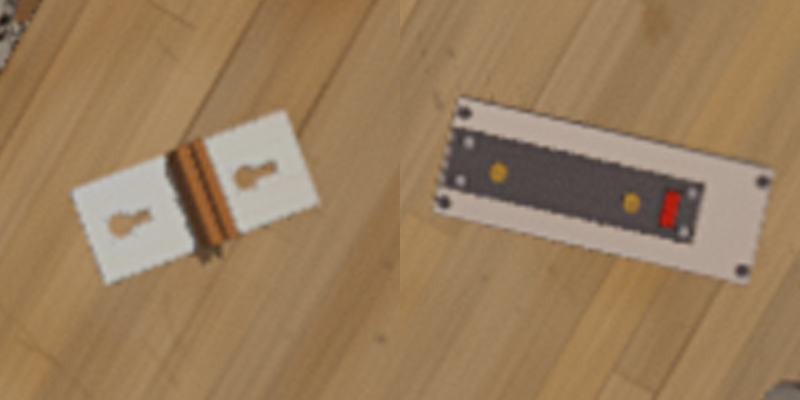

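View pics/rect_scene.png

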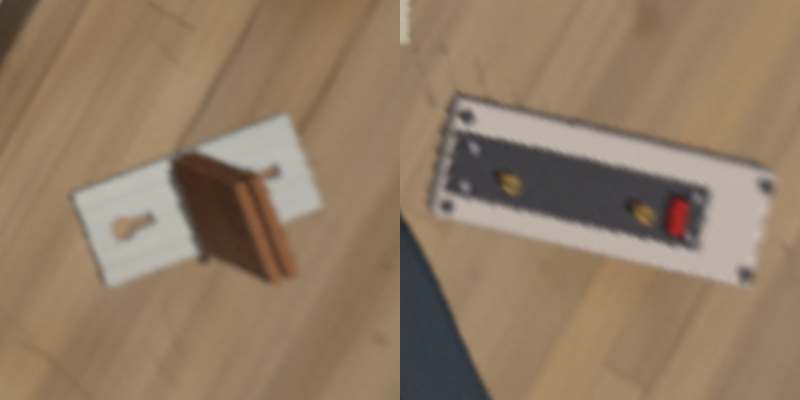

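```bash
cat > m.py <<'E'
from h import *
def board(c,cx,cy,z,ang,half,lo=90):
    a=rect(c,cx,cy,z,half,4000,0)
    hsv=cv2.cvtColor(a,cv2.COLOR_RGB2HSV)
    return a,hsv
def toW(px,cx,cy,half,s=4000): return np.array([cx+(px[0]+.5)/s-half, cy-((px[1]+.5)/s-half)])
E
python3 - <<'E'
from m import *
for n in ["top","scene"]:
    c=capture(n)
    for nm,cx,cy,z,th in [("stand",.569,.244,.004,50),("board",.539,-.101,.012,75)]:
        a,hsv=board(c,cx,cy,z,0,.14)
        m=((hsv[...,1]<th)&((hsv[...,2]>120)|(nm=="board"))).astype(np.uint8)
        m=cv2.morphologyEx(m,cv2.MORPH_CLOSE,np.ones((55,55)) if nm=="stand" else np.ones((45,45)))
        m=cv2.morphologyEx(m,cv2.MORPH_OPEN,np.ones((25,25)))
        k,l,st,ce=cv2.connectedComponentsWithStats(m)
        j=l[560,560]
        if j==0: j=1+np.argmax(st[1:,4])
        cn=cv2.findContours((l==j).astype(np.uint8),cv2.RETR_EXTERNAL,cv2.CHAIN_APPROX_NONE)[0][0]
        r=cv2.minAreaRect(cn); print(n,nm,toW(r[0],cx,cy,.14).round(4),np.array(r[1])/4,round(r[2],2))
        v=a.copy(); cv2.drawContours(v,[cn],-1,(0,0,255),2); cv2.drawContours(v,[cv2.boxPoints(r).astype(int)],-1,(255,0,0),2)
        cv2.imwrite(f"pics/fit_{n}_{nm}.png",cv2.resize(v,(400,400),interpolation=cv2.INTER_AREA)[:,:,::-1])
    for nm,z,f in [("screw",.0245,lambda h:(h[...,0]>15)&(h[...,0]<30)&(h[...,1]>150)),("catch",.020,lambda h:((h[...,0]<8)|(h[...,0]>172))&(h[...,1]>150))]:
        a,hsv=board(c,.539,-.101,z,0,.14); m=f(hsv).astype(np.uint8); m=cv2.morphologyEx(m,cv2.MORPH_OPEN,np.ones((5,5)))
        k,l,st,ce=cv2.connectedComponentsWithStats(m)
        for i in range(1,k):
            if st[i,4]>400: print(n,nm,toW(ce[i],.539,-.101,.14).round(4),st[i,2:4]/4,st[i,4])
ims=[cv2.imread(f"pics/fit_{n}_{m}.png") for n in ["top","scene"] for m in ["stand","board"]]
cv2.imwrite("pics/fit.png",cv2.resize(np.vstack([np.hstack(ims[:2]),np.hstack(ims[2:])]),(600,600)))
E
```

```text
top stand [0.5233 0.2302] [71.58271027 71.95336914] 69.4
top board [ 0.5413 -0.0948] [228.68788147  85.25206757] 13.11
top screw [ 0.4672 -0.0782] [11.   12.25] 1626
top screw [ 0.5588 -0.0992] [10.5  12.25] 1610
top catch [ 0.5863 -0.1051] [14.75 26.  ] 4293
scene stand [0.5254 0.2286] [73.45023346 75.44863892] 69.79
scene board [ 0.5405 -0.0947] [239.15589905  92.15301514] 12.79
scene catch [ 0.5863 -0.1066] [14.75 26.75] 4613
```

View pics/fit.png

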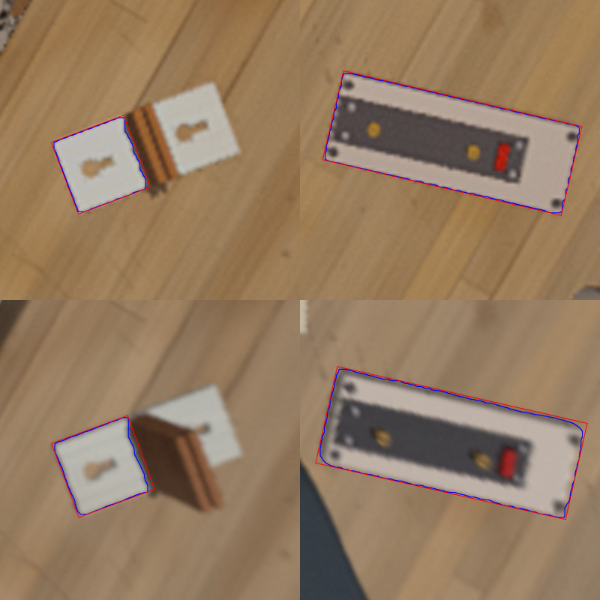

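```bash
python3 - <<'E'
from m import *
for n in ["top","scene"]:
    c=capture(n); cx,cy=.569,.244
    a,hsv=board(c,cx,cy,.004,0,.11)
    m=((hsv[...,1]<50)&(hsv[...,2]>120)).astype(np.uint8)
    m=cv2.morphologyEx(m,cv2.MORPH_OPEN,np.ones((9,9)))
    k,l,st,ce=cv2.connectedComponentsWithStats(m)
    o=np.argsort(-st[1:,4])[:2]+1
    mm=np.isin(l,o).astype(np.uint8)
    p=cv2.findNonZero(mm); r=cv2.minAreaRect(p); print(n,toW(r[0],cx,cy,.11).round(4),np.array(r[1])/4,round(r[2],2),st[o,4])
    v=a.copy(); cv2.drawContours(v,[cv2.boxPoints(r).astype(int)],-1,(255,0,0),2)
    cv2.imwrite(f"pics/fs_{n}.png",cv2.resize(v,(390,390),interpolation=cv2.INTER_AREA)[:,:,::-1])
    # screws by view
    a=rect(c,.515,-.09,.025,.08,4000)
    cv2.imwrite(f"pics/sc_{n}.png",cv2.resize(a,(390,390),interpolation=cv2.INTER_AREA)[:,:,::-1])
cv2.imwrite("pics/fs.png",np.vstack([np.hstack([cv2.imread(f"pics/{q}_{n}.png") for n in ["top","scene"]]) for q in ["fs","sc"]])[:,:])
i=cv2.imread("pics/fs.png"); cv2.imwrite("pics/fs.png",cv2.resize(i,(600,600),interpolation=cv2.INTER_AREA))
E
```

```text
top [0.5654 0.2461] [ 71.69324493 161.58674622] 69.14 [73241 62162]
scene [0.567  0.2442] [ 73.66161346 163.771698  ] 69.11 [77101 49030]
```

View pics/fs.png

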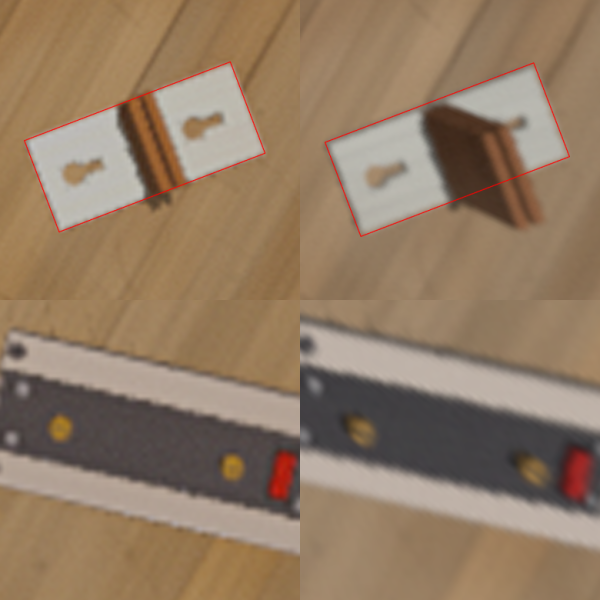

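```bash
cat > mv.py <<'E'
from h import *
from scipy.spatial.transform import Rotation as Ro
def goal(x,y,z,angdeg):
    """tool x down, tool z at world heading angdeg"""
    s=read_state(); R=s["tcp_rot"]; p=s["position"]
    a=np.radians(angdeg); tx=np.array([0,0,-1.]); tz=np.array([np.cos(a),np.sin(a),0]); ty=np.cross(tz,tx)
    G=np.c_[tx,ty,tz]
    d=R.T@(np.array([x,y,z])-p); r=Ro.from_matrix(R.T@G).as_rotvec(degrees=True)
    print("shift",d.round(4),"rot",r.round(2),"| pos",p.round(4),"hdg",np.degrees(np.arctan2(R[1,2],R[0,2])).round(2),"tilt",R[2,0].round(5),"F",s["force"].round(1),"open",round(s["opening"],3),"t",s["time_s"])
E
python3 - <<'E'
from mv import *
c=capture("top")
for n,px,z in [("drum",(353,188),.096),("cutter",(434,208),.015),("bowl",(506,187),.03),("butter",(456,438),.03)]:
    print(n,ray(c,np.array(px)*.64,z)[0].round(3))
goal(.566,.2455,.2,20.9)
E
```

```text
drum [0.758 0.254 0.096]
cutter [0.757 0.122 0.015]
bowl [0.793 0.001 0.03 ]
butter [0.377 0.082 0.03 ]
shift [ 0.0225  0.6163 -0.6524] rot [-90.   0.   0.] | pos [ 0.223  -0.5838  0.2226] hdg -69.1 tilt -1.0 F [0.2 0.6 0.5] open 0.998 t 0.75
```

{"op": "play_rows", "data": {"rows": [[[0.022,0.616,-0.652,-90,0,0,0.087],[0.022,0.616,-0.652,-90,0,0,0.087],[0.022,0.616,-0.652,-90,0,0,0.087],[0.022,0.616,-0.652,-90,0,0,0.087],[0.022,0.616,-0.652,-90,0,0,0.087],[0.022,0.616,-0.652,-90,0,0,0.087],[0.022,0.616,-0.652,-90,0,0,0.087],[0.022,0.616,-0.652,-90,0,0,0.087],[0.022,0.616,-0.652,-90,0,0,0.087],[0.022,0.616,-0.652,-90,0,0,0.087],[0.022,0.616,-0.652,-90,0,0,0.087],[0.022,0.616,-0.652,-90,0,0,0.087]]]}}

```text
time_s: 1.95
position: [0.453, -0.0277, 0.2082]
tcp_rot: [[0.001, -0.358, 0.934], [-0.0, 0.934, 0.358], [-1.0, -0.001, 0.001]]
force: [1.1, -0.7, -0.5]
opening: 1.002
```

```bash
python3 - <<'E'
from mv import *
goal(.566,.2455,.2,20.9)
E
```

```text
shift [0.0082 0.2147 0.2032] rot [0.07 0.05 0.05] | pos [ 0.453  -0.0277  0.2082] hdg 20.97 tilt -1.0 F [ 1.1 -0.7 -0.5] open 1.002 t 1.95
```

{"op": "play_rows", "data": {"rows": [[[0.008,0.215,0.203,0,0,0,0.087],[0.008,0.215,0.203,0,0,0,0.087],[0.008,0.215,0.203,0,0,0,0.087],[0.008,0.215,0.203,0,0,0,0.087],[0.008,0.215,0.203,0,0,0,0.087],[0.008,0.215,0.203,0,0,0,0.087],[0.008,0.215,0.203,0,0,0,0.087],[0.008,0.215,0.203,0,0,0,0.087],[0.008,0.215,0.203,0,0,0,0.087]]]}}

```text
time_s: 2.85
position: [0.5645, 0.2428, 0.1996]
tcp_rot: [[-0.001, -0.356, 0.934], [-0.001, 0.934, 0.356], [-1.0, -0.0, -0.001]]
force: [0.4, -0.6, 0.0]
opening: 1.005
```

```bash
python3 - <<'E'
from mv import *
goal(.566,.2453,.025,20.9)
E
```

```text
shift [0.1746 0.0019 0.0026] rot [-0.02 -0.08  0.02] | pos [0.5645 0.2428 0.1996] hdg 20.88 tilt -1.0 F [ 0.4 -0.6  0. ] open 1.005 t 2.85
```

{"op": "play_rows", "data": {"rows": [[[0.03,0.002,0.0025,0,0,0,0.087],[0.07,0.002,0.0025,0,0,0,0.087],[0.11,0.002,0.0025,0,0,0,0.087],[0.14,0.002,0.0025,0,0,0,0.087],[0.16,0.002,0.0025,0,0,0,0.087],[0.174,0.002,0.0025,0,0,0,0.087],[0.174,0.002,0.0025,0,0,0,0.087],[0.174,0.002,0.0025,0,0,0,0.087]]]}}

```text
time_s: 3.65
position: [0.5674, 0.2458, 0.0266]
tcp_rot: [[0.001, -0.356, 0.935], [0.0, 0.935, 0.356], [-1.0, -0.0, 0.001]]
force: [0.1, 0.4, 0.8]
opening: 0.998
```

```bash
python3 - <<'E'
from mv import *
goal(.566,.2453,.025,20.9)
for n in ["top","scene"]:
    c=capture(n); cv2.imwrite(f"pics/g_{n}.png",cv2.resize(c["pixels"][110:290,90:330],(800,600),interpolation=cv2.INTER_CUBIC)[:,:,::-1])
E
```

```text
shift [ 0.0016  0.     -0.0015] rot [-0.07  0.05  0.01] | pos [0.5674 0.2458 0.0266] hdg 20.83 tilt -1.0 F [0.1 0.4 0.8] open 0.998 t 3.65
```

View pics/g_scene.png

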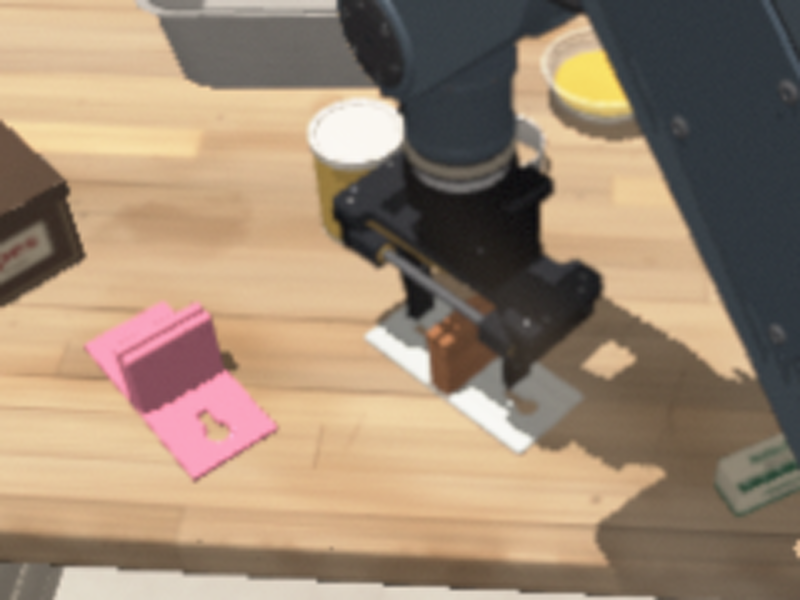

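View pics/g_top.png

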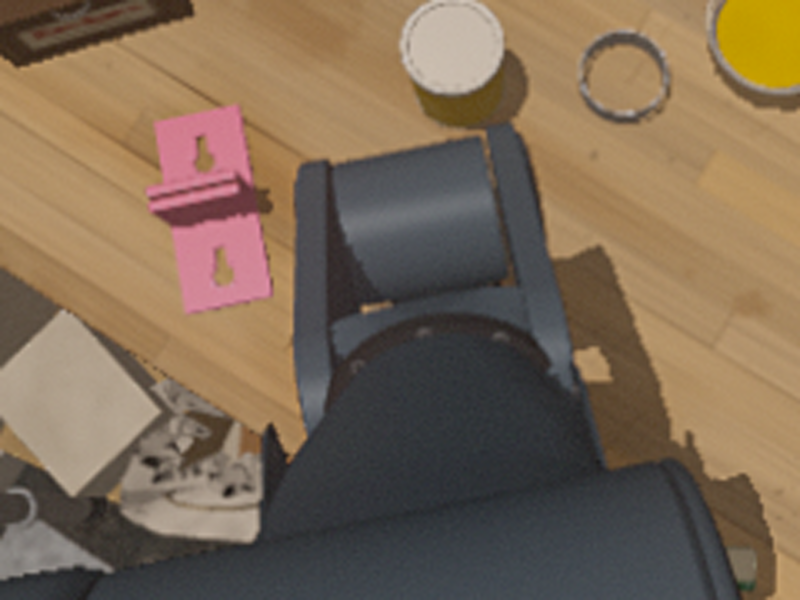

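The jaws straddle the block on both sides, so I close.

{"op": "play_rows", "data": {"rows": [[[0.002,0,-0.001,0,0,0,0.087],[0.002,0,-0.001,0,0,0,0.0],[0.002,0,-0.001,0,0,0,0.0],[0.002,0,-0.001,0,0,0,0.0],[0.002,0,-0.001,0,0,0,0.0],[0.002,0,-0.001,0,0,0,0.0],[0.002,0,-0.001,0,0,0,0.0],[0.002,0,-0.001,0,0,0,0.0],[0.002,0,-0.001,0,0,0,0.0],[0.002,0,-0.001,0,0,0,0.0],[0.002,0,-0.001,0,0,0,0.0],[0.002,0,-0.001,0,0,0,0.0]]]}}

```text
time_s: 4.95
position: [0.5658, 0.2461, 0.0238]
tcp_rot: [[-0.0, -0.357, 0.934], [-0.0, 0.934, 0.357], [-1.0, 0.0, -0.0]]
force: [-0.2, 0.1, -0.3]
opening: 0.23
```

```bash
python3 - <<'E'
from mv import *
goal(.566,.2453,.125,20.9)
E
```

```text
shift [-1.012e-01 -8.000e-04 -1.000e-04] rot [-0.   -0.02 -0.  ] | pos [0.5658 0.2461 0.0238] hdg 20.9 tilt -1.0 F [-0.2  0.1 -0.3] open 0.23 t 4.95
```

{"op": "play_rows", "data": {"rows": [[[-0.005,0,0,0,0,0,0.0],[-0.02,0,0,0,0,0,0.0],[-0.04,0,0,0,0,0,0.0],[-0.06,0,0,0,0,0,0.0],[-0.08,0,0,0,0,0,0.0],[-0.1,0,0,0,0,0,0.0],[-0.1,0,0,0,0,0,0.0],[-0.1,0,0,0,0,0,0.0],[-0.1,0,0,0,0,0,0.0]]]}}

```text
time_s: 5.85
position: [0.5648, 0.2458, 0.1228]
tcp_rot: [[-0.002, -0.357, 0.934], [-0.001, 0.934, 0.357], [-1.0, 0.0, -0.003]]
force: [1.3, -0.4, -5.0]
opening: 0.226
```

```bash
python3 - <<'E'
from mv import *
goal(.522,-.0907,.125,-13.0)
E
```

```text
shift [-0.0019 -0.2991 -0.16  ] rot [ 3.39e+01 -1.50e-01  3.00e-02] | pos [0.5648 0.2458 0.1228] hdg 20.9 tilt -1.0 F [ 1.3 -0.4 -5. ] open 0.226 t 5.85
```

{"op": "play_rows", "data": {"rows": [[[-0.002,-0.01,-0.005,1,0,0,0.0],[-0.002,-0.03,-0.016,3.4,0,0,0.0],[-0.002,-0.06,-0.032,6.8,0,0,0.0],[-0.002,-0.095,-0.051,10.8,0,0,0.0],[-0.002,-0.13,-0.07,14.8,0,0,0.0],[-0.002,-0.165,-0.088,18.7,0,0,0.0],[-0.002,-0.2,-0.107,22.7,0,0,0.0],[-0.002,-0.235,-0.126,26.7,0,0,0.0],[-0.002,-0.265,-0.142,30.1,0,0,0.0],[-0.002,-0.285,-0.153,32.4,0,0,0.0],[-0.002,-0.299,-0.16,33.9,0,0,0.0],[-0.002,-0.299,-0.16,33.9,0,0,0.0]]]}}

```text
time_s: 7.05
position: [0.5229, -0.0926, 0.1255]
tcp_rot: [[-0.0, 0.228, 0.974], [-0.0, 0.974, -0.228], [-1.0, -0.0, -0.0]]
force: [-0.0, 0.4, -4.0]
opening: 0.23
```

{"op": "play_rows", "data": {"rows": [[[0,0,0,0,0,0,0.0],[0,0,0,0,0,0,0.0],[0,0,0,0,0,0,0.0]]]}}

```text
time_s: 7.35
position: [0.523, -0.0891, 0.1258]
tcp_rot: [[-0.0, 0.223, 0.975], [0.0, 0.975, -0.223], [-1.0, 0.0, -0.0]]
force: [0.3, -0.3, -5.1]
opening: 0.226
```

```bash
python3 - <<'E'
from mv import *
for i in range(6): 
    c=capture("scene"); goal(.522,-.0907,.065,-13.0)
c=capture("scene"); cv2.imwrite(f"pics/h_scene.png",cv2.resize(c["pixels"][90:270,230:470],(800,600),interpolation=cv2.INTER_CUBIC)[:,:,::-1])
E
```

```text
shift [ 0.0608 -0.0017 -0.0007] rot [ 0.1  -0.02 -0.01] | pos [ 0.5231 -0.0892  0.1258] hdg -12.9 tilt -1.0 F [ 0.6 -0.  -3.1] open 0.229 t 7.4
shift [ 0.0608 -0.0016 -0.0008] rot [ 0.09 -0.01 -0.01] | pos [ 0.5231 -0.0893  0.1258] hdg -12.91 tilt -1.0 F [-0.7 -0.2 -4.4] open 0.226 t 7.45
shift [ 0.0609 -0.0015 -0.0008] rot [ 0.09 -0.   -0.  ] | pos [ 0.5232 -0.0895  0.1259] hdg -12.91 tilt -1.0 F [-0.7 -0.9 -4.5] open 0.225 t 7.5
shift [ 0.0609 -0.0013 -0.0009] rot [ 0.07 -0.   -0.  ] | pos [ 0.5232 -0.0897  0.1259] hdg -12.93 tilt -1.0 F [-0.3  0.  -4.6] open 0.233 t 7.55
shift [ 0.0609 -0.0011 -0.0009] rot [ 0.05  0.   -0.  ] | pos [ 0.5232 -0.0898  0.1259] hdg -12.95 tilt -1.0 F [ 0.8 -0.1 -4.2] open 0.228 t 7.6
shift [ 0.0609 -0.001  -0.001 ] rot [ 0.04  0.01 -0.  ] | pos [ 0.5232 -0.0899  0.1259] hdg -12.96 tilt -1.0 F [ 0.1  0.6 -4.3] open 0.223 t 7.65
```

View pics/h_scene.png

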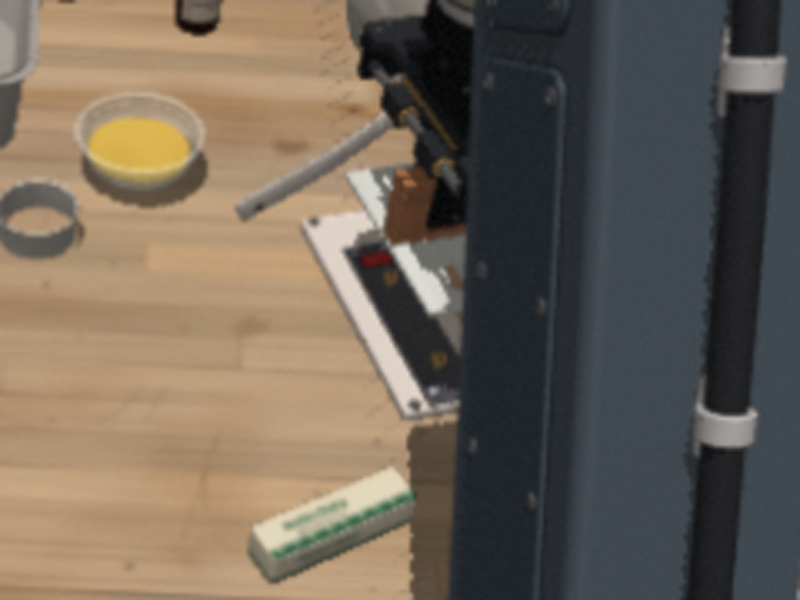

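```bash
python3 - <<'E'
from mv import *
ct=capture("top"); cs=capture("scene")
for a,b in [((530,249),(473,241)),((636,245),(551,188))]:
    for z in (0,.05,.1,.15): print(z,ray(ct,np.array(a)*.64,z)[0].round(3),ray(cs,np.array(b)*.64,z)[0].round(3))
cv2.imwrite("pics/h_top.png",cv2.resize(ct["pixels"][120:300,270:510],(800,600),interpolation=cv2.INTER_CUBIC)[:,:,::-1])
E
```

```text
0 [ 0.694 -0.045  0.   ] [ 0.7  -0.05  0.  ]
0.05 [ 0.68  -0.033  0.05 ] [ 0.654 -0.015  0.05 ]
0.1 [ 0.666 -0.021  0.1  ] [0.607 0.02  0.1  ]
0.15 [ 0.653 -0.009  0.15 ] [0.561 0.055 0.15 ]
0 [ 0.708 -0.233  0.   ] [ 0.77  -0.285  0.   ]
0.05 [ 0.694 -0.211  0.05 ] [ 0.719 -0.236  0.05 ]
0.1 [ 0.679 -0.189  0.1  ] [ 0.669 -0.186  0.1  ]
0.15 [ 0.664 -0.167  0.15 ] [ 0.618 -0.136  0.15 ]
```

View pics/h_top.png

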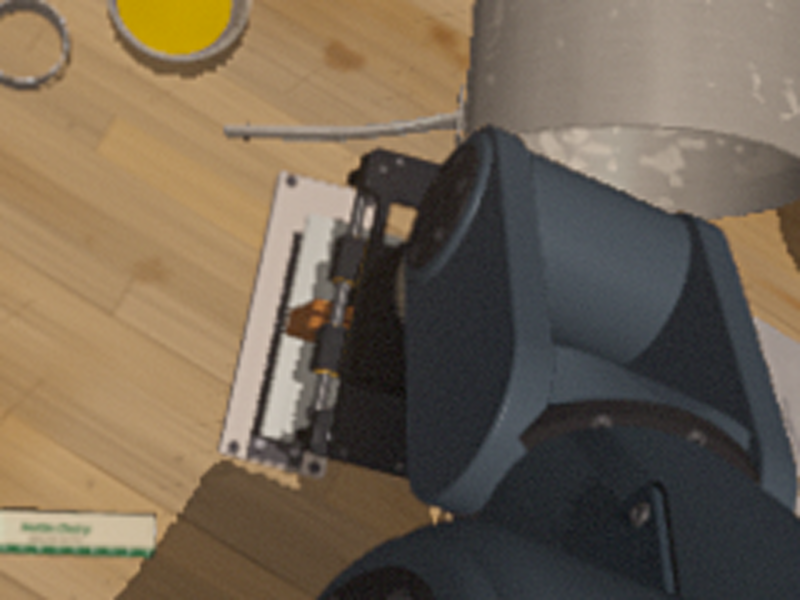

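{"op": "play_rows", "data": {"rows": [[[0.01,-0.0007,-0.001,0,0,0,0.0],[0.025,-0.0007,-0.001,0,0,0,0.0],[0.04,-0.0007,-0.001,0,0,0,0.0],[0.055,-0.0007,-0.001,0,0,0,0.0],[0.063,-0.0007,-0.001,0,0,0,0.0],[0.068,-0.0007,-0.001,0,0,0,0.0],[0.068,-0.0007,-0.001,0,0,0,0.0],[0.068,-0.0007,-0.001,0,0,0,0.0],[0.068,-0.0007,-0.001,0,0,0,0.0],[0.068,-0.0007,-0.001,0,0,0,0.0]]]}}

```text
time_s: 8.8
position: [0.5224, -0.0909, 0.0584]
tcp_rot: [[0.001, 0.225, 0.974], [-0.0, 0.974, -0.225], [-1.0, -0.0, 0.001]]
force: [-0.9, 0.0, -3.7]
opening: 0.23
```

```bash
python3 - <<'E'
from mv import *
for i in range(6): 
    c=capture("scene"); goal(.522,-.0903,.05,-13.0)
c=capture("scene"); cv2.imwrite(f"pics/i_scene.png",cv2.resize(c["pixels"][130:235,290:430],(800,600),interpolation=cv2.INTER_CUBIC)[:,:,::-1])
ct=capture("top");cv2.imwrite("pics/i_top.png",cv2.resize(ct["pixels"][160:265,300:440],(800,600),interpolation=cv2.INTER_CUBIC)[:,:,::-1])
E
```

```text
shift [ 0.0084  0.0005 -0.0004] rot [0.01 0.06 0.01] | pos [ 0.5223 -0.0909  0.0584] hdg -12.99 tilt -1.0 F [ 0.4 -0.3 -4.5] open 0.228 t 8.85
shift [ 0.0083  0.0005 -0.0003] rot [0.   0.05 0.01] | pos [ 0.5222 -0.0908  0.0583] hdg -13.0 tilt -1.0 F [-0.1  0.2 -3.8] open 0.228 t 8.9
shift [ 0.0082  0.0005 -0.0003] rot [0.   0.04 0.01] | pos [ 0.5222 -0.0908  0.0582] hdg -13.0 tilt -1.0 F [ 0.   0.8 -3.7] open 0.228 t 8.95
shift [ 0.0081  0.0004 -0.0002] rot [0.   0.03 0.  ] | pos [ 0.5221 -0.0908  0.0581] hdg -13.0 tilt -1.0 F [-0.4  0.  -4.4] open 0.222 t 9.0
shift [ 0.008   0.0005 -0.0002] rot [0.   0.02 0.  ] | pos [ 0.5221 -0.0908  0.058 ] hdg -13.0 tilt -1.0 F [ 0.1 -0.3 -4.2] open 0.229 t 9.05
shift [ 0.008   0.0005 -0.0001] rot [0.   0.02 0.  ] | pos [ 0.522  -0.0908  0.058 ] hdg -13.0 tilt -1.0 F [-0.2 -0.3 -4.5] open 0.229 t 9.1
```

View pics/i_scene.png

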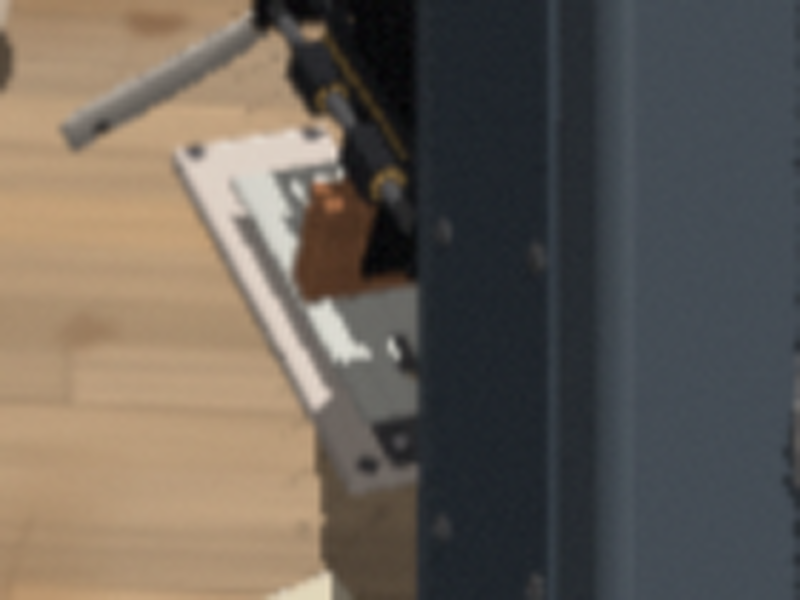

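View pics/i_top.png

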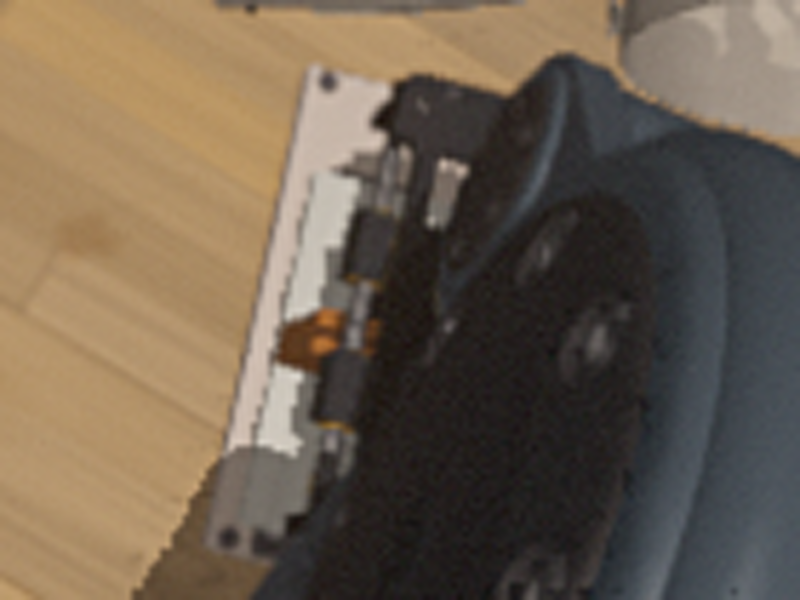

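{"op": "play_rows", "data": {"rows": [[[0.003,0.0004,0,0,0,0,0.0],[0.005,0.0004,0,0,0,0,0.0],[0.007,0.0004,0,0,0,0,0.0],[0.008,0.0004,0,0,0,0,0.0],[0.009,0.0004,0,0,0,0,0.0],[0.01,0.0004,0,0,0,0,0.0],[0.011,0.0004,0,0,0,0,0.0],[0.011,0.0004,0,0,0,0,0.0]]]}}

```text
time_s: 10.0
position: [0.522, -0.0903, 0.0467]
tcp_rot: [[-0.0, 0.225, 0.974], [0.0, 0.974, -0.225], [-1.0, 0.0, -0.0]]
force: [-0.3, 0.3, -4.1]
opening: 0.225
```

```bash
python3 - <<'E'
from mv import *
for i in range(3): 
    c=capture("scene"); goal(.522,-.0903,.038,-13.0)
E
```

```text
shift [ 0.0088  0.     -0.    ] rot [ 0.   -0.01 -0.  ] | pos [ 0.522  -0.0903  0.0468] hdg -13.0 tilt -1.0 F [ 0.2  0.6 -3.7] open 0.229 t 10.05
shift [ 0.0088  0.     -0.0001] rot [0. 0. 0.] | pos [ 0.5221 -0.0904  0.0468] hdg -13.0 tilt -1.0 F [-0.4 -0.5 -3.3] open 0.227 t 10.1
shift [ 0.0089  0.0001 -0.0001] rot [-0.    0.01  0.  ] | pos [ 0.5221 -0.0904  0.0469] hdg -13.0 tilt -1.0 F [-0.3 -1.1 -4.6] open 0.228 t 10.15
```

{"op": "play_rows", "data": {"rows": [[[0.001,0,0,0,0,0,0.0],[0.002,0,0,0,0,0,0.0],[0.003,0,0,0,0,0,0.0],[0.004,0,0,0,0,0,0.0],[0.005,0,0,0,0,0,0.0],[0.005,0,0,0,0,0,0.0],[0.005,0,0,0,0,0,0.0]]]}}

```text
time_s: 10.85
position: [0.5221, -0.0904, 0.0419]
tcp_rot: [[-0.0, 0.225, 0.974], [0.0, 0.974, -0.225], [-1.0, 0.0, -0.0]]
force: [-0.7, 0.7, -2.7]
opening: 0.228
```

```bash
python3 - <<'E'
from mv import *
for i in range(3): 
    c=capture("scene"); goal(.522,-.0903,.038,-13.0)
E
```

```text
shift [ 0.0039  0.0001 -0.    ] rot [ 0. -0.  0.] | pos [ 0.522  -0.0904  0.0419] hdg -13.0 tilt -1.0 F [-0.4  0.1 -3.3] open 0.225 t 10.9
shift [ 0.0039  0.     -0.0001] rot [0. 0. 0.] | pos [ 0.5221 -0.0904  0.0419] hdg -13.0 tilt -1.0 F [-1.1  0.8 -3.1] open 0.228 t 10.95
shift [ 0.0039  0.     -0.0001] rot [-0.  0. -0.] | pos [ 0.522  -0.0904  0.0419] hdg -13.0 tilt -1.0 F [-0.8 -0.4 -3.1] open 0.232 t 11.0
```

The plate is about 7 mm below head-contact height with no resistance, so both heads are through. I go on down to the strip.

{"op": "play_rows", "data": {"rows": [[[0.001,0,0,0,0,0,0.0],[0.0015,0,0,0,0,0,0.0],[0.002,0,0,0,0,0,0.0],[0.0025,0,0,0,0,0,0.0],[0.0025,0,0,0,0,0,0.0],[0.0025,0,0,0,0,0,0.0]]]}}

```text
time_s: 11.6
position: [0.5221, -0.0903, 0.0393]
tcp_rot: [[-0.0, 0.225, 0.974], [0.0, 0.974, -0.225], [-1.0, 0.0, -0.0]]
force: [0.0, 0.1, -2.0]
opening: 0.227
```

```bash
python3 - <<'E'
from mv import *
for i in range(3): 
    c=capture("scene"); goal(.522,-.0903,.038,-13.0)
E
```

```text
shift [ 0.0014  0.     -0.0001] rot [ 0. -0. -0.] | pos [ 0.5221 -0.0904  0.0394] hdg -13.0 tilt -1.0 F [-2.6  0.3 -2.4] open 0.228 t 11.65
shift [ 0.0014  0.     -0.0001] rot [ 0.  0. -0.] | pos [ 0.5221 -0.0903  0.0394] hdg -13.0 tilt -1.0 F [-1.1 -0.7 -1.8] open 0.231 t 11.7
shift [ 0.0014  0.     -0.0001] rot [ 0.  0. -0.] | pos [ 0.5221 -0.0903  0.0394] hdg -13.0 tilt -1.0 F [-0.8  0.6 -2.1] open 0.228 t 11.75
```

{"op": "play_rows", "data": {"rows": [[[0.0003,0,0,0,0,0,0.0],[0.0006,0,0,0,0,0,0.0],[0.001,0,0,0,0,0,0.0],[0.001,0,0,0,0,0,0.0],[0.001,0,0,0,0,0,0.0]]]}}

```text
time_s: 12.25
position: [0.5221, -0.0904, 0.0385]
tcp_rot: [[0.0, 0.225, 0.974], [-0.0, 0.974, -0.225], [-1.0, 0.0, 0.0]]
force: [-0.9, 0.1, -0.5]
opening: 0.232
```

```bash
python3 - <<'E'
from mv import *
for i in range(3): 
    c=capture("scene"); goal(.522,-.0903,.038,-13.0); print(read_state()["moment"].round(2))
E
```

```text
shift [ 0.0004  0.0001 -0.0001] rot [0. 0. 0.] | pos [ 0.5221 -0.0904  0.0384] hdg -13.0 tilt -1.0 F [-0.8  0.1  0. ] open 0.224 t 12.3
[0.02 0.   0.  ]
shift [ 0.0005  0.0001 -0.0001] rot [-0.    0.01 -0.  ] | pos [ 0.5221 -0.0904  0.0385] hdg -13.0 tilt -1.0 F [-1.   0.7 -0.9] open 0.226 t 12.35
[0.05 0.03 0.01]
shift [ 0.0004  0.     -0.0001] rot [0. 0. 0.] | pos [ 0.5221 -0.0904  0.0384] hdg -13.0 tilt -1.0 F [-0.5  0.1 -0.4] open 0.227 t 12.4
[ 0.04  0.05 -0.03]
```

{"op": "play_rows", "data": {"rows": [[[0.0004,0,0,0,0,0,0.0],[0.0006,0,0,0,0,0,0.0],[0.0006,0,0,0,0,0,0.0],[0.0006,0,0,0,0,0,0.0]]]}}

```text
time_s: 12.8
position: [0.5221, -0.0904, 0.0381]
tcp_rot: [[0.0, 0.225, 0.974], [-0.0, 0.974, -0.225], [-1.0, -0.0, 0.0]]
force: [-1.7, 1.1, 5.6]
opening: 0.223
```

```bash
python3 - <<'E'
from mv import *
for i in range(3): 
    c=capture("scene"); goal(.522-.9743*.02,-.0903+.2255*.02,.038,-13.0); print(read_state()["moment"].round(2))
E
```

```text
shift [ 0.0001  0.0001 -0.0202] rot [0.   0.02 0.  ] | pos [ 0.5221 -0.0904  0.0381] hdg -13.0 tilt -1.0 F [-1.6  0.5  4.6] open 0.229 t 12.85
[0.07 0.3  0.06]
shift [ 0.0001  0.0001 -0.0201] rot [0.   0.02 0.  ] | pos [ 0.5221 -0.0904  0.0381] hdg -13.0 tilt -1.0 F [-1.2  0.6  4.9] open 0.231 t 12.9
[0.13 0.23 0.03]
shift [ 0.0001  0.     -0.0201] rot [0.   0.02 0.  ] | pos [ 0.5221 -0.0904  0.0381] hdg -13.0 tilt -1.0 F [-1.9 -0.3  5.6] open 0.225 t 12.95
[ 0.1   0.26 -0.04]
```

The plate is seated flat at about 9 N. Now the slide, along tool -z.

{"op": "play_rows", "data": {"rows": [[[-0.0003,0,0,0,0,0,0.0],[-0.0003,0,-0.001,0,0,0,0.0],[-0.0003,0,-0.0025,0,0,0,0.0],[-0.0003,0,-0.004,0,0,0,0.0],[-0.0003,0,-0.0055,0,0,0,0.0],[-0.0003,0,-0.007,0,0,0,0.0],[-0.0003,0,-0.0085,0,0,0,0.0],[-0.0003,0,-0.01,0,0,0,0.0],[-0.0003,0,-0.01,0,0,0,0.0]]]}}

```text
time_s: 13.85
position: [0.5137, -0.0889, 0.0384]
tcp_rot: [[0.003, 0.225, 0.974], [-0.002, 0.974, -0.225], [-1.0, -0.001, 0.003]]
force: [4.8, -1.4, 4.5]
opening: 0.227
```

```bash
python3 - <<'E'
from mv import *
for i in range(3): 
    c=capture("scene"); goal(.522-.9743*.02,-.0903+.2255*.02,.038,-13.0); print(read_state()["moment"].round(2))
E
```

```text
shift [ 0.0004  0.0005 -0.0116] rot [0.   0.19 0.04] | pos [ 0.5137 -0.0889  0.0384] hdg -13.0 tilt -0.99999 F [ 5.4 -2.1  3.6] open 0.229 t 13.9
[-0.28 -0.74  0.04]
shift [ 0.0004  0.0005 -0.0116] rot [0.01 0.19 0.04] | pos [ 0.5137 -0.0889  0.0384] hdg -12.99 tilt -0.99999 F [ 5.5 -0.8  4.7] open 0.228 t 13.95
[-0.29 -0.74 -0.01]
shift [ 0.0003  0.0005 -0.0116] rot [0.01 0.18 0.04] | pos [ 0.5137 -0.0889  0.0384] hdg -12.99 tilt -0.99999 F [ 4.9 -1.4  4.4] open 0.226 t 14.0
[-0.23 -0.72  0.01]
```

{"op": "play_rows", "data": {"rows": [[[-0.0003,0.0002,-0.0015,0,0,0,0.0],[-0.0003,0.0003,-0.003,0,0,0,0.0],[-0.0003,0.0004,-0.0045,0,0,0,0.0],[-0.0003,0.0004,-0.006,0,0,0,0.0],[-0.0003,0.0004,-0.0075,0,0,0,0.0],[-0.0003,0.0004,-0.0085,0,0,0,0.0],[-0.0003,0.0004,-0.0085,0,0,0,0.0]]]}}

```text
time_s: 14.7
position: [0.5038, -0.0857, 0.0383]
tcp_rot: [[-0.0, 0.225, 0.974], [0.0, 0.974, -0.225], [-1.0, 0.0, -0.001]]
force: [3.5, -1.3, 3.1]
opening: 0.228
```

```bash
python3 - <<'E'
from mv import *
for i in range(3): 
    c=capture("scene"); goal(.522-.9743*.02,-.0903+.2255*.02,.038,-13.0); print(read_state()["moment"].round(2))
E
```

```text
shift [ 0.0003 -0.0004 -0.0012] rot [ 0.   -0.03 -0.01] | pos [ 0.5038 -0.0857  0.0383] hdg -13.0 tilt -1.0 F [ 3.9 -1.6  2.5] open 0.227 t 14.75
[-0.23 -0.76  0.02]
shift [ 0.0003 -0.0004 -0.0013] rot [ 0.01 -0.04 -0.01] | pos [ 0.5038 -0.0857  0.0383] hdg -12.99 tilt -1.0 F [ 3.6 -1.   2.3] open 0.229 t 14.8
[-0.24 -0.8   0.01]
shift [ 0.0003 -0.0004 -0.0012] rot [ 0.01 -0.04 -0.01] | pos [ 0.5038 -0.0857  0.0383] hdg -12.99 tilt -1.0 F [ 2.9 -0.3  2.5] open 0.226 t 14.85
[-0.21 -0.78  0.05]
```

{"op": "play_rows", "data": {"rows": [[[0,-0.0002,-0.0005,0,0,0,0.0],[0,-0.0002,-0.001,0,0,0,0.0],[0,-0.0002,-0.0015,0,0,0,0.0],[0,-0.0002,-0.002,0,0,0,0.0],[0,-0.0002,-0.002,0,0,0,0.0]]]}}

```text
time_s: 15.35
position: [0.5037, -0.0858, 0.0385]
tcp_rot: [[0.003, 0.225, 0.974], [-0.001, 0.974, -0.225], [-1.0, 0.0, 0.003]]
force: [5.8, -0.6, 0.1]
opening: 0.229
```

```bash
python3 - <<'E'
from mv import *
for i in range(3): 
    c=capture("scene"); goal(.522-.9743*.02,-.0903+.2255*.02,.038,-13.0); print(read_state()["moment"].round(2))
E
```

```text
shift [ 0.0005 -0.0003 -0.0011] rot [-0.03  0.18 -0.01] | pos [ 0.5037 -0.0857  0.0385] hdg -13.03 tilt -1.0 F [6.6 0.1 0.6] open 0.23 t 15.4
[ 0.13 -1.06  0.01]
shift [ 0.0005 -0.0003 -0.0011] rot [-0.03  0.17 -0.01] | pos [ 0.5036 -0.0858  0.0385] hdg -13.03 tilt -1.0 F [6.5 0.7 1.3] open 0.231 t 15.45
[ 0.03 -1.03  0.08]
shift [ 0.0005 -0.0003 -0.0011] rot [-0.03  0.17 -0.01] | pos [ 0.5036 -0.0858  0.0385] hdg -13.03 tilt -1.0 F [7.  0.1 0.7] open 0.23 t 15.5
[ 0.06 -1.1  -0.02]
```

```bash
python3 - <<'E'
from mv import *
c=capture("scene"); a=cv2.resize(c["pixels"][130:220,300:420],(800,600),interpolation=cv2.INTER_CUBIC)
cv2.imwrite(f"pics/j_scene.png",a[:,:,::-1])
ct=capture("top");cv2.imwrite("pics/j_top.png",cv2.resize(ct["pixels"][160:250,310:430],(800,600),interpolation=cv2.INTER_CUBIC)[:,:,::-1])
E
```

```text
(no output)
```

View pics/j_scene.png

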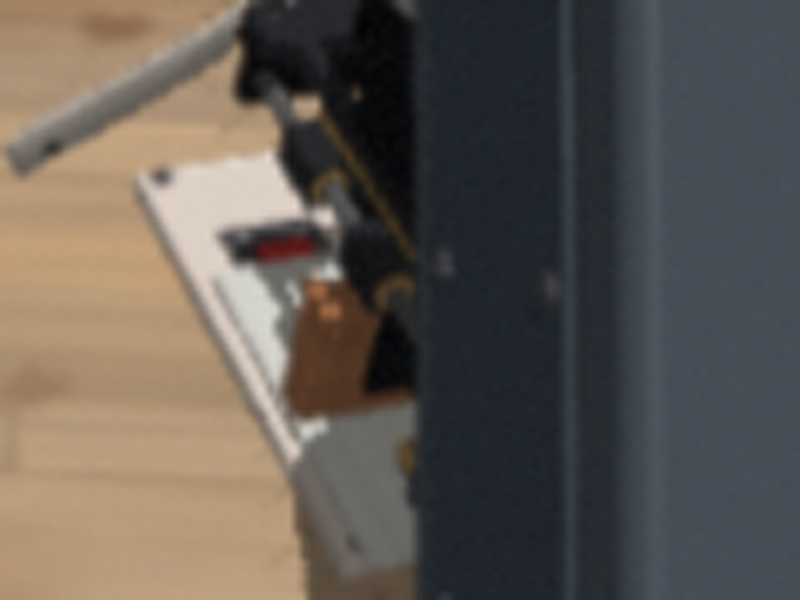

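View pics/j_top.png

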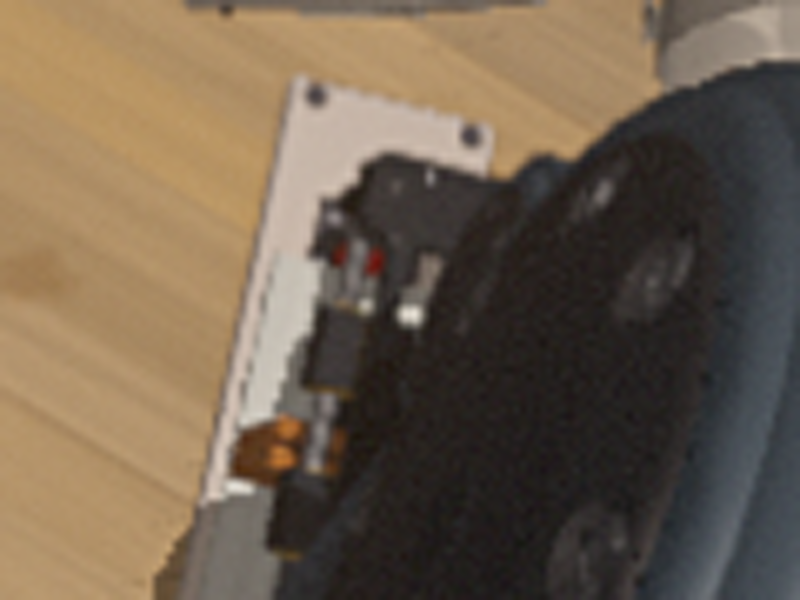

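{"op": "play_rows", "data": {"rows": [[[0,0,-0.001,0,0,0,0.0],[0,0,-0.002,0,0,0,0.0],[0,0,-0.003,0,0,0,0.0],[0,0,-0.003,0,0,0,0.0]]]}}

```text
time_s: 16.0
position: [0.5033, -0.0859, 0.0389]
tcp_rot: [[0.009, 0.226, 0.974], [-0.002, 0.974, -0.226], [-1.0, -0.0, 0.009]]
force: [9.5, 0.7, -0.2]
opening: 0.225
```

```bash
python3 - <<'E'
from mv import *
for i in range(3): 
    c=capture("scene"); goal(.522-.9743*.02,-.0903+.2255*.02,.038,-13.0); print(read_state()["moment"].round(2))
a=cv2.resize(c["pixels"][145:205,310:390],(800,600),interpolation=cv2.INTER_CUBIC)
cv2.imwrite(f"pics/k_scene.png",a[:,:,::-1])
E
```

```text
shift [ 0.0009 -0.0001 -0.0008] rot [-0.08  0.5   0.01] | pos [ 0.5033 -0.0859  0.0389] hdg -13.08 tilt -0.99996 F [11.1  0.5  0.9] open 0.226 t 16.05
[ 0.21 -1.65 -0.03]
shift [ 0.0009 -0.0001 -0.0008] rot [-0.08  0.5   0.01] | pos [ 0.5033 -0.0859  0.0389] hdg -13.08 tilt -0.99996 F [11.   0.3  0.5] open 0.23 t 16.1
[ 0.15 -1.67 -0.03]
shift [ 0.0009 -0.0001 -0.0008] rot [-0.08  0.5   0.01] | pos [ 0.5033 -0.0859  0.0389] hdg -13.08 tilt -0.99996 F [9.4 0.5 1.1] open 0.228 t 16.15
[ 0.14 -1.65 -0.05]
```

View pics/k_scene.png

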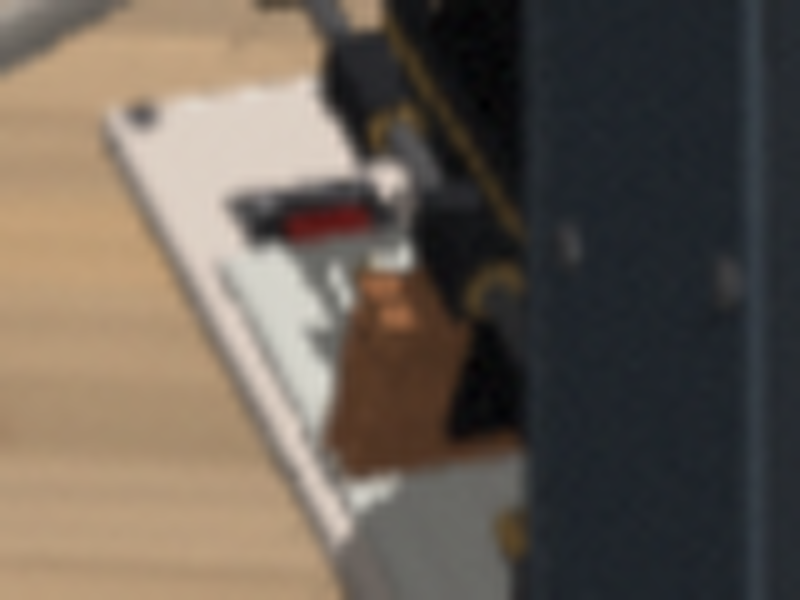

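Solid stop: 3 mm more command gave 0.3 mm and the push rose to 11 N. The catch shows behind the plate edge at about (325,220) in the crop. I relieve the push, check, then open.

{"op": "play_rows", "data": {"rows": [[[0,0,0.001,0,0,0,0.0],[0,0,0.002,0,0,0,0.0],[0,0,0.003,0,0,0,0.0],[0,0,0.0035,0,0,0,0.0],[0,0,0.0035,0,0,0,0.0],[0,0,0.0035,0,0,0,0.0]]]}}

```text
time_s: 16.75
position: [0.5035, -0.0858, 0.0384]
tcp_rot: [[0.002, 0.226, 0.974], [-0.0, 0.974, -0.226], [-1.0, 0.0, 0.002]]
force: [5.8, -0.4, 2.6]
opening: 0.226
```

```bash
python3 - <<'E'
from mv import *
for i in range(3): 
    c=capture("scene"); goal(.522-.9743*.02,-.0903+.2255*.02,.038,-13.0); print(read_state()["moment"].round(2))
for z in (0,):
  for d in trace("scene","catch"): print(d["p"],d["at"],d["mask"].sum())
  # red pixels vs predicted catch top (up/flush)
u=np.array([-.9743,.2255]); v=np.array([-.2255,-.9743])
for zz in (.015,.020):
  cc=np.array([.5863,-.1055])
  P=[np.r_[cc+sx*.00475*u+sy*.012*v,zz] for sx,sy in ((1,1),(1,-1),(-1,-1),(-1,1))]
  print(zz,proj(c,P).round(1).tolist())
hsv=cv2.cvtColor(c["pixels"],cv2.COLOR_RGB2HSV); m=((hsv[...,0]<8)|(hsv[...,0]>172))&(hsv[...,1]>150); m[:150]=0;m[190:]=0;m[:,:325]=0;m[:,365:]=0
y,x=np.where(m); print(x.min(),x.max(),y.min(),y.max(),m.sum(),x.mean(),y.mean())
E
```

```text
shift [ 0.0004 -0.0002 -0.0009] rot [-0.04  0.09 -0.01] | pos [ 0.5034 -0.0858  0.0384] hdg -13.04 tilt -1.0 F [ 4.6 -0.2  1.3] open 0.231 t 16.8
[-0.1  -1.02 -0.06]
shift [ 0.0004 -0.0002 -0.0009] rot [-0.03  0.1  -0.01] | pos [ 0.5035 -0.0858  0.0384] hdg -13.03 tilt -1.0 F [ 6.4 -0.2  1.6] open 0.225 t 16.85
[-0.04 -0.96 -0.11]
shift [ 0.0004 -0.0002 -0.0009] rot [-0.03  0.1  -0.01] | pos [ 0.5035 -0.0858  0.0384] hdg -13.03 tilt -1.0 F [ 4.9 -0.   1.2] open 0.227 t 16.9
[-0.09 -0.99 -0.1 ]
0.015 [[346.4, 169.1], [338.4, 170.4], [337.1, 168.2], [345.0, 166.8]]
0.02 [[346.7, 167.8], [338.7, 169.1], [337.4, 166.8], [345.4, 165.5]]
339 346 166 168 15 342.26666666666665 166.73333333333332
```

{"op": "play_rows", "data": {"rows": [[[0,0,0.0008,0,0,0,0.0],[0,0,0.0008,0,0,0,0.0],[0,0,0.0008,0,0,0,0.03],[0,0,0.0008,0,0,0,0.045],[0,0,0.0008,0,0,0,0.06],[0,0,0.0008,0,0,0,0.06],[0,0,0.0008,0,0,0,0.06],[0,0,0.0008,0,0,0,0.06],[0,0,0.0008,0,0,0,0.06]]]}}

```text
time_s: 17.85
position: [0.5032, -0.0858, 0.0383]
tcp_rot: [[-0.0, 0.225, 0.974], [0.0, 0.974, -0.225], [-1.0, 0.0, -0.0]]
force: [0.9, 0.2, 0.0]
opening: 0.675
```

```bash
python3 - <<'E'
from mv import *
capture("scene"); goal(.5035,-.0858,.2,-13.0)
E
```

```text
shift [-1.617e-01  1.000e-04  2.000e-04] rot [ 0.   -0.02 -0.  ] | pos [ 0.5033 -0.0858  0.0383] hdg -13.0 tilt -1.0 F [ 0.6 -0.  -0.4] open 0.681 t 17.9
```

Free. I go straight up, then swing aside to look.

{"op": "play_rows", "data": {"rows": [[[-0.01,0,0,0,0,0,0.06],[-0.03,0,0,0,0,0,0.06],[-0.06,0,0,0,0,0,0.06],[-0.1,0,0,0,0,0,0.06],[-0.14,0,0,0,0,0,0.06],[-0.17,0,0,0,0,0,0.06],[-0.17,-0.05,0,0,0,0,0.06],[-0.17,-0.1,-0.04,0,0,0,0.06],[-0.17,-0.15,-0.08,0,0,0,0.06],[-0.17,-0.2,-0.12,0,0,0,0.06],[-0.17,-0.25,-0.14,0,0,0,0.06],[-0.17,-0.3,-0.14,0,0,0,0.06]]]}}

```text
time_s: 19.1
position: [0.3158, -0.3085, 0.209]
tcp_rot: [[-0.001, 0.225, 0.974], [0.002, 0.974, -0.225], [-1.0, 0.001, -0.001]]
force: [1.0, -0.6, 0.3]
opening: 0.687
```

{"op": "play_rows", "data": {"rows": [[[0,-0.05,0,0,0,0,0.06],[0,-0.1,0,0,0,0,0.06],[0,-0.1,0,0,0,0,0.06],[0,-0.1,0,0,0,0,0.06]]]}}

```text
time_s: 19.5
position: [0.2952, -0.4073, 0.2086]
tcp_rot: [[0.0, 0.227, 0.974], [0.001, 0.974, -0.227], [-1.0, 0.001, -0.0]]
force: [-0.0, 0.4, 0.6]
opening: 0.69
```

```bash
python3 - <<'E'
from mv import *
ims=[]
for n in ["top","scene"]:
    c=capture(n); a=rect(c,.53,-.09,.019,.14,2800,-np.radians(13))
    ims.append(a)
    cv2.imwrite(f"pics/l_{n}.png",cv2.resize(c["pixels"],(800,600),interpolation=cv2.INTER_CUBIC)[:,:,::-1])
    hsv=cv2.cvtColor(c["pixels"],cv2.COLOR_RGB2HSV)
    b=rect(c,.539,-.101,.020,.14,4000); h=cv2.cvtColor(b,cv2.COLOR_RGB2HSV); m=(((h[...,0]<6)|(h[...,0]>174))&(h[...,1]>170)).astype(np.uint8)
    k,l,st,ce=cv2.connectedComponentsWithStats(m)
    for i in range(1,k):
        if st[i,4]>400: print(n,(.539-.14+ce[i][0]/4000).round(4),(-.101+.14-ce[i][1]/4000).round(4),st[i,2:4]/4)
cv2.imwrite("pics/l.png",cv2.resize(np.hstack(ims),(800,400),interpolation=cv2.INTER_AREA)[:,:,::-1])
print(read_state()["force"],read_state()["time_s"])
E
```

```text
top 0.5864 -0.1051 [12.5  25.25]
scene 0.588 -0.1073 [ 9.25 22.75]
[0.5653409  0.43635278 0.18988894] 19.6
```

View pics/l.png

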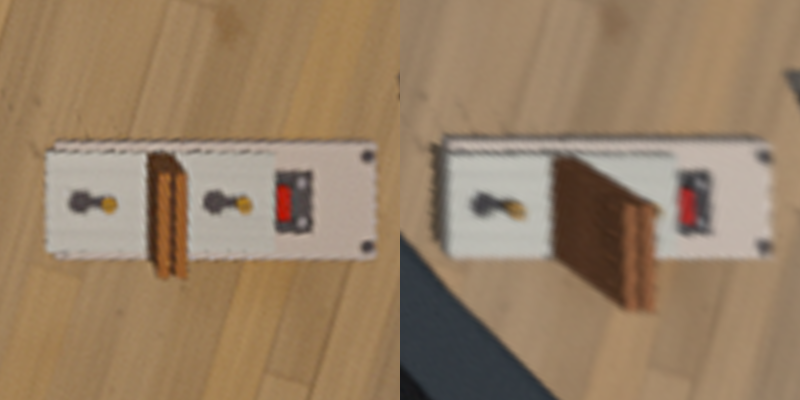

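View pics/l_scene.png

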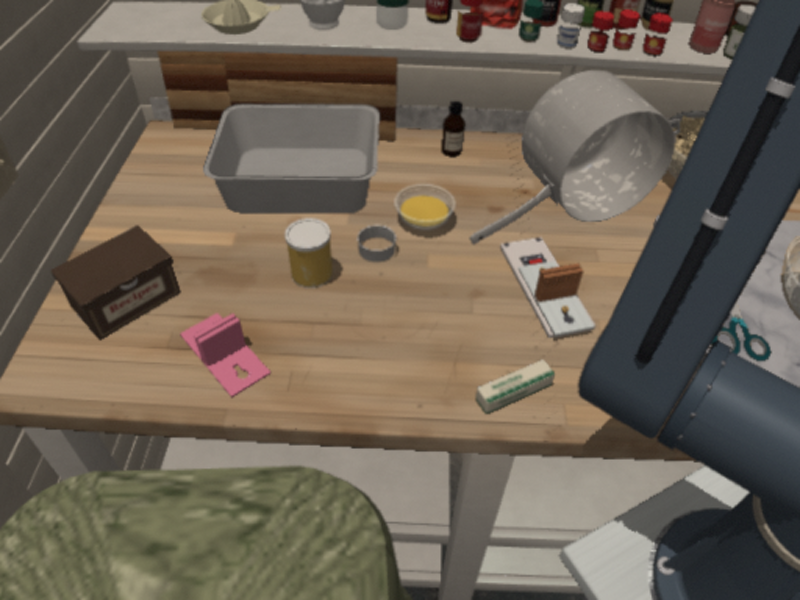

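```bash
python3 - <<'E'
from mv import *
ims=[]
for n in ["top","scene"]:
    c=capture(n); o=dict(c); o["pixels"]=cv2.imread(f"pics/{n}0.png")[:,:,::-1].copy()
    for k in (o,c):
        b=rect(k,.586,-.106,.020,.02,8000,-np.radians(13)); h=cv2.cvtColor(b,cv2.COLOR_RGB2HSV); m=(((h[...,0]<8)|(h[...,0]>172))&(h[...,1]>150))
        y,x=np.where(m); print(n,m.sum()/64,x.mean()/8,y.mean()/8,np.percentile(x,[2,98])/8,np.percentile(y,[2,98])/8)
        ims.append(b)
cv2.imwrite("pics/n.png",cv2.resize(np.vstack([np.hstack(ims[:2]),np.hstack(ims[2:])]),(600,600))[:,:,::-1])
E
```

```text
top 267.671875 20.04235012550347 19.048048858794 [14.875 25.25 ] [ 7.    31.125]
top 235.015625 20.343527690977993 19.094782594242403 [15.875 24.875] [ 6.875 31.125]
scene 285.6875 20.363521384817325 20.44467157077226 [14.625 26.   ] [ 8.375 32.25 ]
scene 173.90625 22.44430592991914 20.91636343216532 [18.75  26.125] [ 9.5 32. ]
```

View pics/n.png

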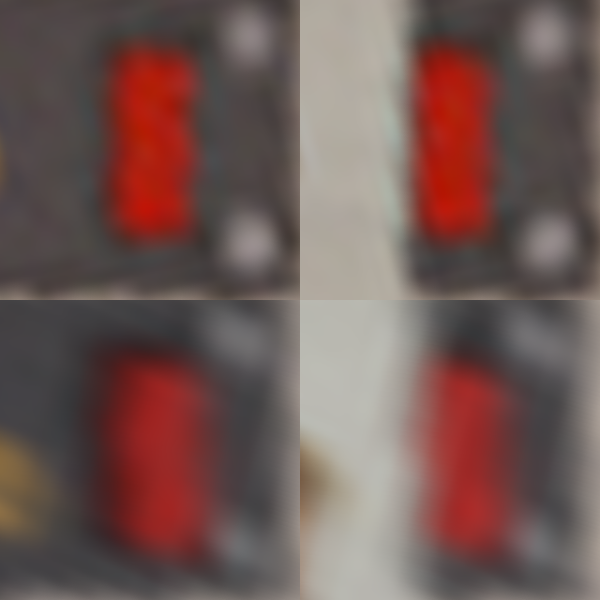

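```bash
python3 - <<'E'
from rig import *
print(hand_in())
E
```

```text
the job is handed in; nothing more can be done
None
```

The oak card stand is mounted on the bracket, slid home and released, and the job is handed in at about 20 s of the 72 s allowed. No verdict came back.

- **Finding the setting:** In the pictures the strip sat about 22 mm toward bracket +x, at the end of its range. The screw spacing measured 94 mm, and the catch position gave the same setting.
- **Seating:** The heads passed through the round holes without resistance. The plate lay flat on the strip under about 9 N.
- **Sliding home:** It slid about 19 mm, against the nominal 20 mm, with roughly 4 to 6 N of friction. It then stopped hard, with a sideways push of up to 11 N. I eased that off before opening the fingers.
- **Last checks:**
    - Both pictures show the +x head at its slot end; the second is seen only from above, at its slot end too.
    - The plate looks flat and in line with the board.
    - The red catch sits just behind the plate edge. Its far edge was where it was at the start, in both cameras, so it is up.
    - The bystanders look unmoved in the scene picture.
    - The tool is clear and reads about zero force.
- **Disagreements:** The two cameras differed by 1 to 2 mm, so I averaged them for the placing. The `trace` network never found the catch, so I judged it from its red colour and position.

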